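# Start the wing-headed wood screw in the scale beam

### The job

The wing-headed screw that holds the steel strap on the scale beam still stands proud in its pilot hole. Press it firmly straight down while turning it clockwise, taking fresh holds as needed, so that its thread cuts into the wood, and keep on until its collar sits down on the strap; then let go. Leave the file, the brass weight and the brass pan where they lie.

Things in the scene. Friction and masses are not known exactly. Their poses are not given: they have to be found in the camera images.
- pad: Black sponge-rubber pad, 85 x 260 x 20 mm, fixed on the bench, that carries the beam. Origin: centre of its underside; y along the beam towards the proud screw, z up. Pushed down, the beam sinks into the pad by about 1 mm for each 2.5 N (after a first newton), springs back when let go, and bottoms out at 9 mm.
- beam: Dark wooden scale beam, 50 x 250 x 30 mm, lying on the pad; origin at the centre of its underside (20 mm above the bench), y along it. A dark steel strap (36 x 180 x 3 mm) lies along its top, strap top 33 mm above this origin. The proud screw stands at y = +50 mm; a low dome-headed screw (20 mm wide, 5 mm high), already home, at y = -55 mm.
- wing_screw: Steel wing-headed wood screw, proud and upright in its hole. Origin: on its axis at the underside of the collar, at the start 4.5 mm above the strap. Collar: 30 mm diameter, 4 mm thick; on it a flat wing 40 mm long (along x), 9 mm thick (y), 4 to 28 mm above the origin, to be pinched across its thickness from above, fingertips bearing on the collar. z up; it stays in its hole.
- wing_mid (a point): Middle of the proud screw's wing, 16 mm above the collar's underside, axes as the screw's. Clockwise from above drives it in, 1 mm per rad, 4.5 rad in all, but only while pushed down: about 10 N at least (12 to 20 N is good), against about 0.1 N m. With little push it just spins; push alone does nothing. Once home, more turning slips harmlessly. Turned back under push it backs out.
- thread (a joint): How far the proud screw has been cut in, in m: 0 at the start (collar 4.5 mm above the strap), 0.0045 with the collar down on the strap.
- file: Flat hand file lying flat beside the pad, 250 mm long, 24 mm wide and high, wooden handle; origin on the bench under it, x along it towards the tip. To be left alone.
- weight: Small brass scale weight with a knob, 40 mm diameter, 42 mm high; origin at its underside. To be left alone.
- pan: Shallow brass scale pan, 90 mm diameter, 18 mm high; origin at its underside. To be left alone.

How it is judged (in metres and radians):
On the way:
1. the thread has bitten: the screw is cut in by more than 1.5 mm (value of joint thread above 0.0015 m), for 0.2 s.
At the end, for the whole second after the job is handed in: The screw is cut in by more than 3.3 of its 4.5 mm (collar within 1.2 mm of the strap) and at rest; file, weight and pan are within 30 mm of where they lay (value of joint thread above 0.0033 m and linear speed of wing_screw below 0.02 m/s and angular speed of wing_screw below 0.2 rad/s and distance of each of file, weight, pan from where it was at the start of the episode below 0.03 m); the robot touches nothing.
It fails at once if the file, the weight or the pan is pushed more than 30 mm (distance of any of file, weight, pan from where it was at the start of the episode above 0.03 m).
It also fails if it takes over 70 s, if anything falls off the work surface, if the arm or the gripper's body presses on something with over 40 N, if the wrist force passes 120 N, or if a joint passes its speed limit or range.

### The arm

A 6-joint arm with a two-finger parallel gripper is mounted at the origin on the work surface. World frame = base frame: x ahead of the robot, y to its left, z up, the work surface at z = 0. Lengths are in mm, angles in rad, forces in N, time in s.
With the tool pointing down it reaches from about 300 to 775 mm from the base axis. Payload 14.6 kg.
Tool frame: the origin (TCP) lies where the fingers leave the gripper's body, on its centre line; the fingertips stand 97 mm ahead of it and the grasp point (between the pads) lies ahead of it (grip_depth is the z of the grasp point in the tool frame, in mm); z points along the fingers, y is the line along which they close (so a half turn about z gives the same grasp; the last joint's range is limited). The gripper opens to 94 mm and grips with 3 to 60 N. Pads are 16 mm wide; open, the fingers measure 119 mm over their backs; the gripper's body (75 mm by 177 mm) begins 78 mm behind the grasp point.
Start: joints at [1.121, 0.3, 1.521, -0, 1.321, -0.067], TCP at [205.432, 510.184, 302.646] pointing down, gripper open.
Joint ranges: [-3.03, 3.03], [-0.79, 2.21], [0.23, 2.52], [-1.04, 4.18], [0, 3.07], [-2.55, 2.55]. Speed limits (rad/s): [2.22, 2.22, 2.57, 3.14, 3.14, 3.14].

### API

Orientations are given as [roll, pitch, yaw] about the fixed x, y, z axes, in that order (R = Rz(yaw) Ry(pitch) Rx(roll)).
In Python, from cell import read_state, camera, sign_off, regions_of, spot_point, grip_depth gives the robot as it stands. The module is installed in compiled form; this text tells all that it offers.
- The arm moves only by the tool send_rows, never from a script. Its argument "series" is a list of rows, each a list of 3 entries, a list of its own where there are three numbers: the shift along the world's x, y, z in mm, then the turn about the world's z in degrees, then the closure, from -1 (fully open) to 1 (shut), so that 0 is half open. A call has 1 to 12 rows; each row shifts and turns the commanded pose from where the row before left it; what a row does not reach is not made up. A row lasts 1/10 s, in which the tool goes at most 50 mm and 8.59 degrees, less where a joint would pass 70% of its speed; a pose out of reach is approached as far as the arm can. A call is refused whole if a number of a shift passes 50 or a number of a turn 8.59, either way. A call with a gripper value outside its range is refused whole. The fingers move at their own pace and stop on an object; "squeeze" is the grip in N (left out, the last holds). Time passes only in rows, so rows that do not move let the fingers close. It gives the time, the measured TCP pose, the force, the opening and the grip force at its end, in the units of the state.
- read_state(): the state, without advancing time (a new reading comes with each control period).
- camera(name): name is "scene" or "top"; returns a dict with "color" (420x560x3 uint8, blue, green, red), "fx", "fy", "cx", "cy" (pixels), "camera_from_world" (4x4, takes a point from world to camera coordinates). Camera axes: x right, y down, z forward; pixel columns grow to the right and rows downward; lengths in mm; the calibration is good to about 2 mm. A picture is of the moment at which its call begins. There is no depth.
- sign_off(): hands the job in; it is judged then, once.
Trained networks look in a picture, given as the dict that the camera call returned (one of the last four; its "shot" number tells which), for a name from the list of things; names that differ only in an ending like _2 or _b are one class to them, and where a whole thing is asked for, a point or a joint stands for the part that bears it (a point fixed in the world has none). Each returns a list of dicts, best first, with "confidence" (0 to 1); they miss things now and then, are a little off and sometimes report something else, mostly with a low value. They report only what shows in the picture. A call takes as long as a camera call.
- regions_of(thing, picture): "mask" (420x560 bool, what is visible of it).
- spot_point(thing, picture): "point" ([x, y, z] in mm, in the coordinates of the camera as it stood for that picture, good to about 4 mm: a listed point, or the origin of a listed thing).
The state is a dict: "clock": time; "joints": joint angles; "qd": joint speeds; "effort": joint torques, N m; "eef_pos": TCP position; "eef_rot": TCP orientation; "wrist_force": force on the tool from outside, world axes, zero at the start; "moment": the same for the moment, N m; "finger_gap": finger opening in mm; "finger_force": force on a finger pad.
Only numpy, scipy, OpenCV 4.12 (cv2) and the standard library are available. Lean on these libraries where they do the work, as an engineer would, in place of code of your own. Each camera call takes 0.05 s, during which the arm holds its last target. There are 200 camera calls.

## Working session

There is one attempt and no reset: what is moved stays moved. The work goes in short steps, Python scripts to look and compute and a tool call to move; the robot and the scene stay as the last step left them, time stands still between calls to the robot, and variables do not carry over. Pictures are saved under pics/ and viewed, at most 10 in all, crops included, and the job is handed in when it is done.

Besides the shell and the picture viewer there is one more tool, called as a command line: name --argument value ..., lists and objects as JSON in quotes. send_rows: Moves the arm, as the interface text tells. Its arguments: {"type":"object","properties":{"series":{"type":"array"},"squeeze":{"type":"number"}},"required":["series"]}

```bash
mkdir -p pics; cat > h.py <<'E'
import numpy as np, cv2
from cell import *
def w(p,c): return (np.linalg.inv(c["camera_from_world"])@np.append(p,1))[:3]
E
python3 - <<'E'
from h import *
print(read_state(), grip_depth)
ims=[]
for n in("scene","top"):
    c=camera(n); ims.append(c["color"])
    cv2.imwrite(f"pics/{n}0.png",c["color"])
    for t in("wing_mid","wing_screw","beam","pad","file","weight","pan"):
        for d in spot_point(t,c)[:1]: print(n,t,round(d["confidence"],2),w(d["point"],c).round(1))
    m=regions_of("wing_screw",c)
    if m:
        ys,xs=np.nonzero(m[0]["mask"]); print("mask",xs.min(),xs.max(),ys.min(),ys.max())
E
```

```text
{'clock': 0.0, 'joints': array([ 1.12143044e+00,  3.00489998e-01,  1.52157296e+00,  5.89982363e-07,
        1.32067706e+00, -6.66214100e-02]), 'qd': array([ 0.0001385 ,  0.00120714,  0.00015876,  0.00107912, -0.002325  ,
       -0.00019373]), 'effort': array([-2.68998869e-03, -5.31814528e+01, -3.52724004e+01,  7.07170763e-02,
        2.43768393e-02, -1.83145171e-04]), 'eef_pos': array([205.35874692, 510.06956222, 302.07932796]), 'eef_rot': array([-3.14044787e+00, -7.69529650e-05,  2.75884799e+00]), 'wrist_force': array([-0.1515914 , -0.70292981, -0.02487419]), 'moment': array([ 0.0244561 ,  0.03263952, -0.0409555 ]), 'finger_force': 0.0, 'finger_gap': 94.12606848742683} 78.39999999999999
scene wing_mid 0.76 [513.3  80.   75.4]
scene wing_screw 0.82 [507.4  79.3  58.8]
scene beam 0.88 [531.5  36.8  26.1]
scene pad 0.71 [5.3e+02 3.3e+01 2.0e-01]
scene file 0.93 [456.7 -46.5   2. ]
scene weight 0.9 [605.3 126.6  -2.4]
scene pan 0.74 [6.88e+02 8.70e+00 4.00e-01]
mask 288 305 184 207
top wing_mid 0.88 [506.9  76.5  73.9]
top wing_screw 0.71 [513.4  79.1  57.9]
top beam 0.73 [530.4  38.1  20.9]
top pad 0.63 [529.9  38.6  -1.5]
top file 0.82 [454.5 -41.5  -2.9]
top weight 0.77 [6.041e+02 1.281e+02 4.000e-01]
top pan 0.92 [ 6.973e+02  8.800e+00 -2.000e-01]
mask 255 272 230 255
```

```bash
python3 - <<'E'
from h import *
c=camera("top")
K=np.array([[c["fx"],0,c["cx"]],[0,c["fy"],c["cy"]],[0,0,1]])
T=c["camera_from_world"];Ti=np.linalg.inv(T)
def at(u,v,z):
    d=Ti[:3,:3]@np.linalg.inv(K)@[u,v,1];o=Ti[:3,3];return o+d*(z-o[2])/d[2]
for t in("wing_screw","beam","file"):
    m=regions_of(t,c)[0]["mask"].astype(np.uint8)
    r=cv2.minAreaRect(np.argwhere(m)[:,::-1].astype(np.float32)); b=cv2.boxPoints(r)
    z={"wing_screw":80,"beam":53,"file":12}[t]
    print(t,[at(u,v,z).round(0)[:2].tolist() for u,v in b])
print(at(263,242,80),at(273,242,80),at(263,252,80),Ti[:3,3])
cv2.imwrite("pics/t1.png",cv2.resize(c["color"][200:290,210:330],None,fx=6,fy=6,interpolation=cv2.INTER_CUBIC))
E
```

```text
wing_screw [[507.0, 102.0], [528.0, 87.0], [509.0, 60.0], [488.0, 75.0]]
beam [[497.0, 158.0], [612.0, -62.0], [564.0, -86.0], [451.0, 134.0]]
file [[430.0, 73.0], [507.0, -168.0], [483.0, -175.0], [407.0, 65.0]]
[509.45298247  80.90029392  80.        ] [509.73636295  65.16635713  80.        ] [493.75852716  80.57429106  80.        ] [466.12688676  62.28283609 874.41891481]
```

View pics/top0.png

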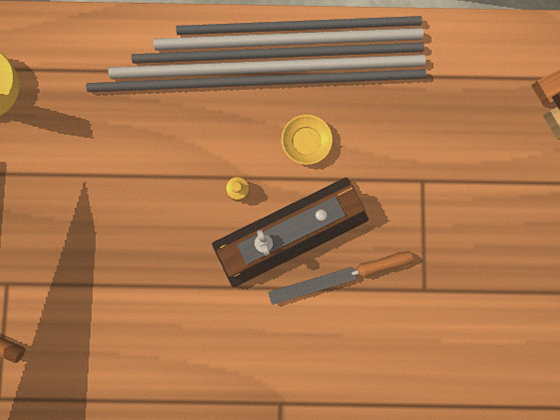

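View pics/t1.png

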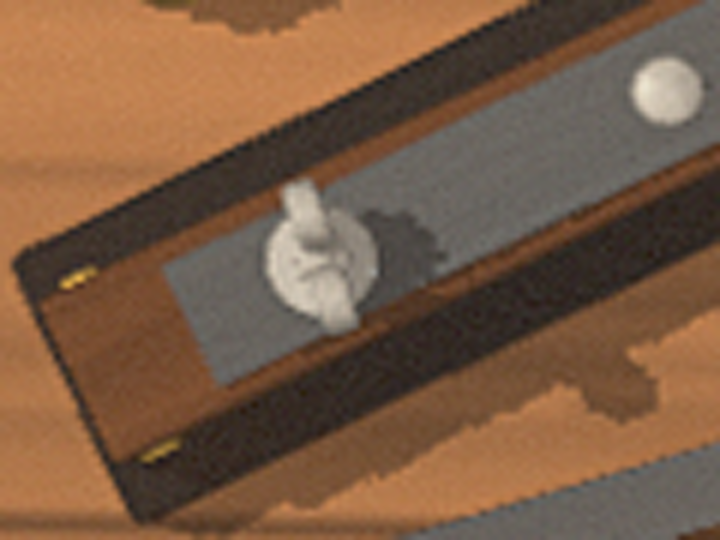

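The top view shows the wing running from about (260,230) to (267,255), which is a yaw of about 18° with its centre near (508.5, 79.5). The heights agree with the expected 57.5 and 73.5 mm. The gripper needs yaw ≈198°, so joint 6 starts at about -1.74 and leaves roughly 4.1 rad of clockwise travel in one hold.

send_rows --series '[[[25, -36, 0], 3.5, -1], [[25, -36, 0], 3.5, -1], [[25, -36, 0], 3.5, -1], [[25, -36, 0], 3.5, -1], [[25, -36, 0], 3.5, -1], [[25, -36, 0], 3.5, -1], [[25, -36, 0], 3.5, -1], [[25, -36, 0], 3.5, -1], [[25, -36, 0], 3.5, -1], [[25, -36, 0], 3.5, -1], [[26, -35, 0], 3, -1], [[27, -35, 0], 2.3, -1]]' --squeeze 35

```text
clock: 2.3
eef_pos: [509.2, 78.5, 302.9]
eef_rot: [-3.142, 0.001, -2.819]
wrist_force: [0.4, 0.9, 0.2]
finger_gap: 93.8
finger_force: 0.0
```

send_rows --series '[[[0, 0, -25], 0, -1], [[0, 0, -25], 0, -1], [[0, 0, -25], 0, -1], [[0, 0, -20], 0, -0.5], [[0, 0, 0], 0, -0.5], [[0, 0, 0], 0, -0.5], [[0, 0, 0], 0, -0.5]]'

```text
clock: 3.0
eef_pos: [508.9, 80.2, 209.0]
eef_rot: [-3.141, 0.002, -2.821]
wrist_force: [0.4, 0.1, -0.0]
finger_gap: 71.2
finger_force: 0.0
```

send_rows --series '[[[0, 0, -20], 0, -0.5], [[0, 0, -18], 0, -0.5], [[0, 0, -9], 0, -0.5], [[0, 0, 0], 0, -0.5]]'

```text
clock: 3.4
eef_pos: [508.4, 80.2, 160.5]
eef_rot: [3.141, -0.001, -2.821]
wrist_force: [0.0, -0.2, 0.1]
finger_gap: 70.6
finger_force: 0.0
```

```bash
python3 - <<'E'
from h import *
s=read_state(); print(s["eef_pos"],s["wrist_force"])
c=camera("scene"); c2=camera("top")
for q in(c,c2):
    for d in spot_point("wing_mid",q)[:1]: print(w(d["point"],q).round(1),d["confidence"])
a=cv2.resize(c["color"][130:250,230:360],None,fx=5,fy=5,interpolation=cv2.INTER_CUBIC)
cv2.imwrite("pics/s2.png",a[:600])
E
```

```text
[508.35973103  80.20102956 160.46633315] [ 0.02292545 -0.19275452  0.0895181 ]
[512.5  80.1  75.1] 0.69
```

View pics/s2.png

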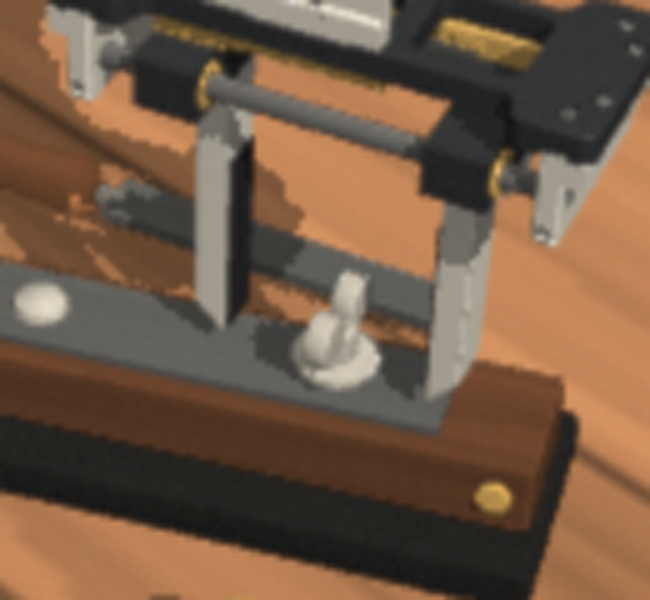

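The crop shows the fingers straddling the wing at about (345,320), with their tips just above the strap and the wing midway between them. I'll close now.

send_rows --series '[[[0, 0, 0], 0, 0.2], [[0, 0, 0], 0, 0.5], [[0, 0, 0], 0, 1], [[0, 0, 0], 0, 1], [[0, 0, 0], 0, 1], [[0, 0, 0], 0, 1], [[0, 0, 0], 0, 1], [[0, 0, 0], 0, 1]]'

```text
clock: 4.4
eef_pos: [508.4, 80.2, 160.6]
eef_rot: [3.141, -0.0, -2.821]
wrist_force: [-3.4, 12.4, 0.5]
finger_gap: 10.1
finger_force: 7.3
```

send_rows --series '[[[0, 0, -1], 0, 1], [[0, 0, -1], 0, 1], [[0, 0, -1], 0, 1], [[0, 0, -1], 0, 1], [[0, 0, -1], 0, 1], [[0, 0, 0], 0, 1], [[0, 0, 0], 0, 1]]'

```text
clock: 5.1
eef_pos: [508.3, 80.8, 156.4]
eef_rot: [3.14, 0.0, -2.821]
wrist_force: [-5.5, 6.3, 12.1]
finger_gap: 8.9
finger_force: 35.0
```

send_rows --series '[[[-0.5, 0.8, -1], 0, 1], [[0, 0, -1], 0, 1], [[0, 0, 0], 0, 1], [[0, 0, 0], 0, 1]]'

```text
clock: 5.5
eef_pos: [508.2, 81.0, 154.9]
eef_rot: [-3.141, 0.001, -2.821]
wrist_force: [-5.7, -0.2, 15.4]
finger_gap: 8.7
finger_force: 35.0
```

Push is 15 N. Now turning clockwise, lowering 0.15 mm per row.

send_rows --series '[[[-0.3, 0, -0.15], -4, 1], [[-0.3, 0, -0.15], -8.5, 1], [[0, 0, -0.15], -8.5, 1], [[0, 0, -0.15], -8.5, 1], [[0, 0, -0.15], -8.5, 1], [[0, 0, -0.15], -8.5, 1], [[0, 0, -0.15], -8.5, 1], [[0, 0, 0], 0, 1]]'

```text
clock: 6.3
eef_pos: [508.1, 81.6, 154.1]
eef_rot: [3.139, 0.002, 2.497]
wrist_force: [-1.9, 4.8, 14.7]
finger_gap: 8.6
finger_force: 35.0
```

send_rows --series '[[[-0.2, 0.3, -0.2], -4, 1], [[0, 0.2, -0.15], -8.5, 1], [[0, 0, -0.15], -8.5, 1], [[0, 0, -0.15], -8.5, 1], [[0, 0, -0.15], -8.5, 1], [[0, 0, -0.15], -8.5, 1], [[0, 0, -0.15], -8.5, 1], [[0, 0, -0.15], -8.5, 1], [[0, 0, 0], 0, 1]]'

```text
clock: 7.2
eef_pos: [508.5, 81.9, 153.2]
eef_rot: [3.137, -0.002, 1.388]
wrist_force: [1.5, 2.0, 13.0]
finger_gap: 8.8
finger_force: 35.0
```

send_rows --series '[[[0, 0.2, -0.7], -2, 1], [[0, 0.2, -0.2], -8.5, 1], [[0, 0, -0.2], -8.5, 1], [[0, 0, -0.2], -8.5, 1], [[0, 0, -0.2], -8.5, 1], [[0, 0, -0.2], -8.5, 1], [[0, 0, -0.2], -8.5, 1], [[0, 0, -0.15], -8.5, 1], [[0, 0, 0], 0, 1]]'

```text
clock: 8.1
eef_pos: [509.0, 81.6, 151.5]
eef_rot: [3.139, -0.006, 0.315]
wrist_force: [4.3, -3.3, 15.4]
finger_gap: 9.2
finger_force: 35.0
```

```bash
python3 - <<'E'
from h import *
s=read_state(); print(s["joints"].round(3),s["wrist_force"],s["moment"])
c=camera("scene")
a=cv2.resize(c["color"][150:250,250:360],None,fx=6,fy=6,interpolation=cv2.INTER_CUBIC)
cv2.imwrite("pics/s3.png",a[:600])
E
```

```text
[ 8.800e-02  4.040e-01  1.767e+00 -1.000e-03  9.650e-01  1.345e+00] [ 4.32505825 -3.27804615 15.40887592] [-0.74377501 -0.66665273 -0.10478749]
```

View pics/s3.png

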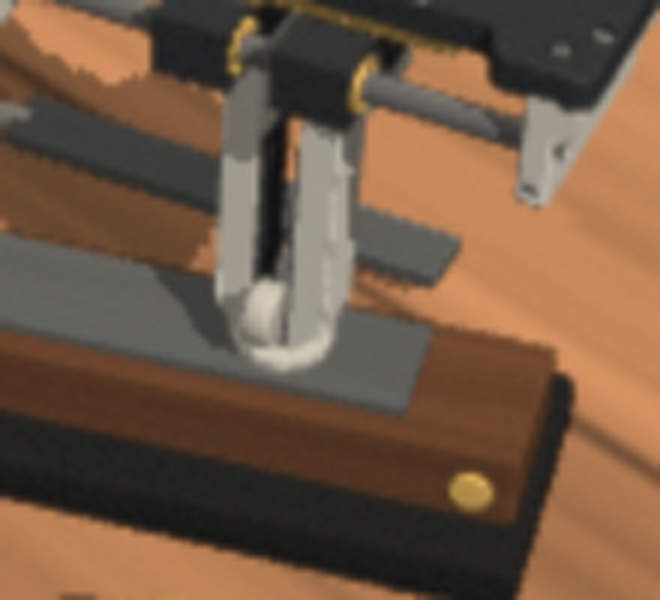

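The wing is still held and turning with the fingers (3.15 rad so far), and the moment about z is 0.1 N·m, so the thread is cutting. I'll use up the rest of joint 6's range.

send_rows --series '[[[0.3, -0.3, -0.2], -3, 1], [[0, -0.2, -0.2], -8.5, 1], [[0, 0, -0.2], -8.5, 1], [[0, 0, -0.2], -8.5, 1], [[0, 0, -0.2], -8.5, 1], [[0, 0, -0.2], -8.5, 1], [[0, 0, -0.15], -8.5, 1], [[0, 0, -0.15], -7, 1], [[0, 0, 0], 0, 1]]'

```text
clock: 9.05
eef_pos: [508.9, 80.9, 149.8]
eef_rot: [-3.139, -0.004, -0.749]
wrist_force: [0.9, -6.5, 17.5]
finger_gap: 8.7
finger_force: 35.0
```

```bash
python3 - <<'E'
from h import *
s=read_state(); print(s["joints"].round(3),s["moment"])
E
```

```text
[ 8.700e-02  4.070e-01  1.767e+00 -1.000e-03  9.630e-01  2.407e+00] [-1.04933853 -0.08046011 -0.10911756]
```

send_rows --series '[[[0, 0, 0], 0, 1], [[0, 0, 2], 0, 1], [[0, 0, 2], 0, 1], [[0, 0, 1], 0, 0], [[0, 0, 0], 0, -0.5], [[0, 0, 0], 0, -0.5], [[0, 0, 0], 0, -0.5], [[0, 0, 0], 0, -0.5], [[0, 0, 20], 0, -0.5], [[0, 0, 30], 0, -0.5], [[0, 0, 20], 0, -0.5]]'

```text
clock: 10.15
eef_pos: [507.5, 81.5, 224.0]
eef_rot: [-3.141, -0.0, -0.744]
wrist_force: [1.0, 0.0, -0.5]
finger_gap: 68.5
finger_force: 0.0
```

send_rows --series '[[[0, 0, 0], 8.5, -0.5], [[0, 0, 0], 8.5, -0.5], [[0, 0, 0], 8.5, -0.5], [[0, 0, 0], 8.5, -0.5], [[0, 0, 0], 8.5, -0.5], [[0, 0, 0], 8.5, -0.5], [[0, 0, 0], 8.5, -0.5], [[0, 0, 0], 8.5, -0.5], [[0, 0, 0], 8.5, -0.5], [[0, 0, 0], 8.5, -0.5], [[0, 0, 0], 8.5, -0.5], [[0, 0, 0], 0, -0.5]]'

```text
clock: 11.35
eef_pos: [507.2, 81.4, 222.4]
eef_rot: [-3.141, 0.001, 0.89]
wrist_force: [-0.2, 0.6, 0.9]
finger_gap: 70.7
finger_force: 0.0
```

send_rows --series '[[[0, 0, 0], 8.5, -0.5], [[0, 0, 0], 8.5, -0.5], [[0, 0, 0], 8.5, -0.5], [[0, 0, 0], 8.5, -0.5], [[0, 0, 0], 8.5, -0.5], [[0, 0, 0], 8.5, -0.5], [[0, 0, 0], 8.5, -0.5], [[0, 0, 0], 8.5, -0.5], [[0, 0, 0], 8.5, -0.5], [[0, 0, 0], 8.5, -0.5], [[0, 0, 0], 1.5, -0.5], [[0, 0, 0], 0, -0.5]]'

```text
clock: 12.55
eef_pos: [507.4, 81.4, 222.7]
eef_rot: [-3.141, -0.0, 2.392]
wrist_force: [0.5, 0.7, -0.3]
finger_gap: 70.6
finger_force: 0.0
```

```bash
python3 - <<'E'
from h import *
s=read_state(); print(s["joints"].round(3),s["eef_pos"],s["eef_rot"],s["wrist_force"])
c=camera("scene");c2=camera("top")
a=cv2.resize(c["color"][150:250,250:360],None,fx=6,fy=6,interpolation=cv2.INTER_CUBIC)
cv2.imwrite("pics/s4.png",a[:600])
for t in("file","weight","pan"):print(t,w(spot_point(t,c)[0]["point"],c).round(0))
E
```

```text
[ 0.088  0.303  1.714  0.     1.125 -0.733] [507.36429043  81.39855788 222.65226358] [-3.14137288e+00 -2.25563122e-04  2.39201928e+00] [ 0.49528408  0.69891053 -0.32841444]
file [456. -45.   1.]
weight [604. 121.  -0.]
pan [692.  12.  -1.]
```

View pics/s4.png

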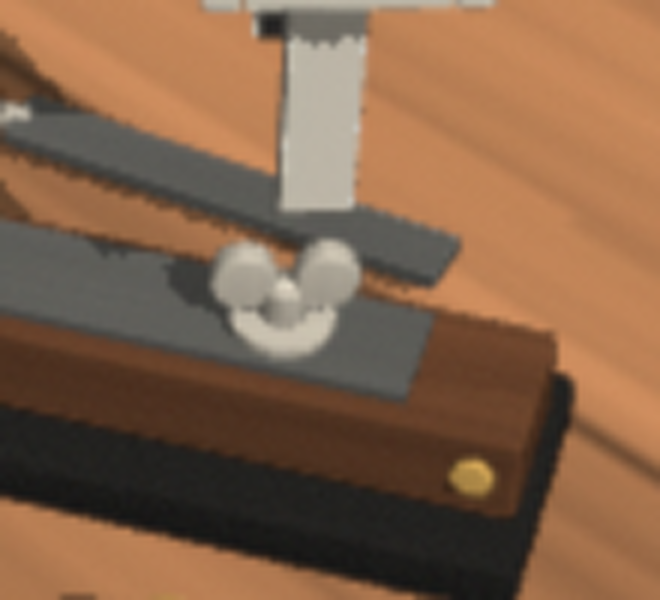

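The collar is nearly down on the strap, and the file, weight and pan haven't moved. I'll take one more hold to seat it fully.

send_rows --series '[[[0.5, 0, -25], 0, -0.5], [[0, 0, -25], 0, -0.5], [[0, 0, -17], 0, -0.5], [[0, 0, 0], 0, 0.5], [[0, 0, 0], 0, 1], [[0, 0, 0], 0, 1], [[0, 0, 0], 0, 1], [[0, 0, 0], 0, 1], [[0, 0, 0], 0, 1], [[0, 0, 0], 0, 1]]'

```text
clock: 13.8
eef_pos: [508.0, 81.4, 156.0]
eef_rot: [3.141, 0.0, 2.397]
wrist_force: [0.4, -0.4, -0.2]
finger_gap: 17.9
finger_force: 0.0
```

send_rows --series '[[[0, 0, -1], 0, 1], [[0, 0, -1], 0, 1], [[0, 0, -1], 0, 1], [[0, 0, -1], 0, 1], [[0, 0, -1], 0, 1], [[0, 0, 0], 0, 1], [[0, 0, 0], 0, 1]]'

```text
clock: 14.5
eef_pos: [508.3, 81.7, 151.5]
eef_rot: [3.14, 0.001, 2.398]
wrist_force: [-0.6, 4.2, 10.1]
finger_gap: 8.7
finger_force: 35.0
```

send_rows --series '[[[0, 0, -1.2], 0, 1], [[0, 0, -1.2], 0, 1], [[0, 0, -0.2], -6, 1], [[0, 0, -0.15], -8.5, 1], [[0, 0, -0.15], -8.5, 1], [[0, 0, -0.1], -8.5, 1], [[0, 0, 0], -8.5, 1], [[0, 0, 0], -8.5, 1], [[0, 0, 0], 0, 1], [[0, 0, 0], 0, 1]]'

```text
clock: 15.5
eef_pos: [508.7, 81.8, 149.1]
eef_rot: [3.139, -0.001, 1.551]
wrist_force: [-0.8, 5.2, 14.3]
finger_gap: 8.8
finger_force: 35.0
```

```bash
python3 - <<'E'
from h import *
s=read_state(); print(s["joints"].round(3),s["moment"])
E
```

```text
[8.800e-02 4.080e-01 1.767e+00 1.000e-03 9.640e-01 1.080e-01] [ 0.87558788  0.25989417 -0.01621918]
```

send_rows --series '[[[0, 0, -0.5], -6, 1], [[0, 0, 0], -8.5, 1], [[0, 0, 0], -8.5, 1], [[0, 0, 0], -8.5, 1], [[0, 0, 0], -8.5, 1], [[0, 0, 0], 0, 1], [[0, 0, 2], 0, 1], [[0, 0, 2], 0, 1], [[0, 0, 2], 0, 0], [[0, 0, 0], 0, -0.5], [[0, 0, 0], 0, -0.5], [[0, 0, 0], 0, -0.5]]'

```text
clock: 16.7
eef_pos: [507.6, 81.3, 152.9]
eef_rot: [-3.141, 0.001, 0.853]
wrist_force: [0.1, 0.1, -0.3]
finger_gap: 37.4
finger_force: 0.0
```

send_rows --series '[[[0, 0, 20], 0, -0.5], [[0, 0, 40], 0, -0.5], [[0, 0, 40], 0, -0.5], [[0, 0, 40], 0, -0.5], [[0, 0, 0], 0, -0.5], [[0, 0, 0], 0, -0.5], [[0, 0, 0], 0, -0.5]]'

```text
clock: 17.4
eef_pos: [507.6, 81.3, 291.7]
eef_rot: [-3.14, 0.002, 0.853]
wrist_force: [0.2, 0.3, -0.5]
finger_gap: 70.7
finger_force: 0.0
```

```bash
python3 - <<'E'
from h import *
s=read_state(); print(s["eef_pos"],s["wrist_force"])
c=camera("scene")
a=cv2.resize(c["color"][150:250,250:360],None,fx=6,fy=6,interpolation=cv2.INTER_CUBIC)
cv2.imwrite("pics/s5.png",a[:600])
for t in("wing_screw","wing_mid","file","weight","pan"):print(t,w(spot_point(t,c)[0]["point"],c).round(0))
E
```

```text
[507.5548597   81.28408484 291.67002498] [ 0.23637849  0.30754709 -0.54962092]
wing_screw [508.  82.  53.]
wing_mid [514.  81.  71.]
file [458. -43.   0.]
weight [605. 125.  -3.]Traceback (most recent call last):
  File "<stdin>", line 6, in <module>
IndexError: list index out of range
```

View pics/s5.png

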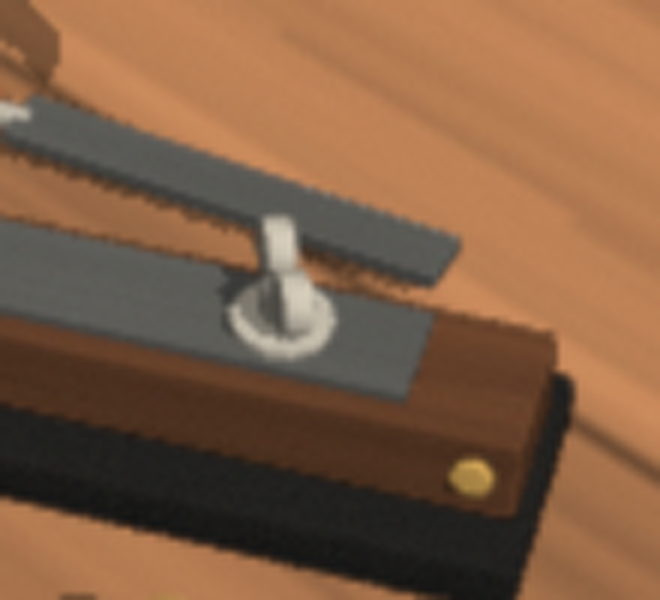

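The crop shows the collar sitting on the strap at about (283,325), with the gripper clear of everything. The screw's origin reads z≈53, which is fully home.

```bash
python3 -c "
from cell import *
print(sign_off())"
```

```text
the job is handed in; nothing more can be done
None
```

The wing screw is driven home with its collar down on the strap, the gripper has let go and is clear, the file, weight and pan were left alone (the last picture found file and weight unmoved but missed the pan, which was in place before the final hold), and the job is handed in.

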